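# Dock a transformer under the guard of the test station

### The arm

A 6-joint arm with a two-finger parallel gripper is mounted at the origin on the work surface. World frame = base frame: x ahead of the robot, y to its left, z up, the work surface at z = 0. Lengths are in m, angles in rad, forces in N, time in s.
With the tool pointing down it reaches from about 0.25 to 0.775 m from the base axis. Payload 4 kg.
Tool frame: the origin (TCP) lies at the very end of the fingers, on their centre line; the grasp point (between the pads) lies tcp_to_grasp behind it (tcp_to_grasp is the distance from the TCP to the grasp point, in m); z points along the fingers, y is the direction in which the jaws open and shut (so a half turn about z gives the same grasp; the last joint's range is limited). The gripper opens to 94 mm and grips with 3 to 60 N. Pads are 16 mm wide; open, the fingers measure 119 mm over their backs; the gripper's body (75 mm by 177 mm) begins 78 mm behind the grasp point.
Start: joints at [1.223, 0.087, 1.371, -0, 1.684, -0.103], TCP at [0.133, 0.534, 0.206] pointing down, gripper open.
Joint ranges: [-3.1, 3.1], [-0.76, 2.03], [0.27, 2.55], [-1.08, 4.22], [0.17, 2.65], [-2.57, 2.57]. Speed limits (rad/s): [2.79, 2.79, 3.14, 3.14, 3.14, 3.14].

### API

Orientations are given as [roll, pitch, yaw] about the fixed x, y, z axes, in that order (R = Rz(yaw) Ry(pitch) Rx(roll)).
In Python, from bench import * gives the robot as it stands.
- The arm moves only by the tool play_rows, never from a script. Its argument "rows" is a list of rows, each a list of 3 entries, a list of its own where there are three numbers: the finger opening in cm, from 0 to 9.4, then the shift along the world's x, y, z in cm, then the turn, a rotation vector about the world's x, y, z in rad. A call has 1 to 8 rows; each row is the pose to reach, as a shift and turn from the pose commanded when the call began; what a row does not reach only later rows make up. A row lasts 1/12 s, in which the tool goes at most 41.7 mm and 7.16 degrees, less where a joint would pass 70% of its speed; a pose out of reach is approached as far as the arm can. A call with a gripper value outside its range is refused whole. The fingers move at their own pace and stop on an object; the grip force is fixed at half the most. Time passes only in rows, so rows that repeat a pose let the fingers close. It gives the time, the measured TCP pose, the force and the opening at its end, in the units of the state.
- get_obs(): the state, without advancing time (a new reading comes with each control period).
- snapshot(name): name is "scene" or "top" or "wrist"; returns a dict with "pixels" (400x640x3 uint8, red, green, blue), "fx", "fy", "cx", "cy" (pixels), "dist_coeffs" ([k1, k2, p1, p2, k3] as OpenCV has them; the pictures are not rectified), "rvec" (rotation vector, rad) and "tvec" (3), from world to camera coordinates, as OpenCV has them. Camera axes: x right, y down, z forward; pixel columns grow to the right and rows downward; lengths in m; the calibration is good to about 2 mm. A picture is of the moment at which its call begins. There is no depth.
- close_job(): hands the job in, once; it reports no verdict.
Trained networks look in the newest picture that a camera, given by its name, has taken for a name from the list of things; names that differ only in an ending like _2 or _b are one class to them, and where a whole thing is asked for, a point or a joint stands for the part that bears it (a point fixed in the world has none). Each returns a list of dicts, best first, with "confidence" (0 to 1); they miss things now and then, are a little off and sometimes report something else, mostly with a low value. They report only what shows in the picture. A call takes as long as a camera call. They do not tell look-alikes from the thing itself.
- silhouettes(camera, label): "mask" (400x640 bool, what is visible of it) and "point" ([row, column] in pixels, amid what is visible of it).
The state is a dict: "time": time; "joint_positions": joint angles; "qvel": joint speeds; "joint_torque": joint torques, N m; "tool_pos": TCP position; "ee_rot": TCP orientation; "wrist_force": force on the tool from outside, world axes, zero at the start; "wrist_torque": the same for the moment, N m; "width": finger opening in m.
Only numpy, scipy, OpenCV 4.12 (cv2) and the standard library are available. Lean on these libraries where they do the work, as an engineer would, in place of code of your own. Each camera call takes 0.05 s, during which the arm holds its last target. There are 200 camera calls.

### The job

Push the transformer on its carrier plate straight in under the guard of the test station until you feel the hidden end stop, then slide it sideways, away from the robot, fully across into the side pocket so that the catch holds it. Push gently, never harder on the carrier than 40 N, keep it flat on the bench, leave the other things where they are, and let go of it at the end.

Things in the scene. Friction and masses are not known exactly. Their poses are not given: they have to be found in the camera images.
- carrier: Loose aluminium plate 150 (its x) x 130 (y) x 20 mm, corners rounded 12 mm, 0.64 to 0.96 kg (slides at 3 to 8 N), with a solid round transformer, 100 mm diameter, z = 20 to 70 mm, on its middle. Origin: centre of the underside, z up. Starts before the station's mouth, its x within 0.3 rad of the station's x. Too wide to grip: push drum or plate edges.
- dock: Fixed test station. Origin on the bench, mid-mouth; x leads in (about world -y), y to its side pocket (about world +x), z up. In mm: channel y -67 to 67 from x = 0, walls 26 high. Flared cheeks lead in, inner faces from y = +-92 at x = -55 to +-67 at x = 3. A white meter housing 95 high fills x 270 to 370, y -77 to 119.
- guard (a point): Grey steel guard on the walls (this point: its top at station x 150, y 0, z 30 mm; axes as the station's). Underside z = 26, top z = 30: it overhangs the plate's edges; the drum passes its L-shaped opening, y -56 to 56 from the mouth to x = 225, and y up to 98 between x = 91 and x = 225 (station frame).
- pocket (a point): Side pocket under the guard, +y of the channel (this point: station x 161, y 44, z 0 mm, axes as the station's; the carrier's mean final place). It is 156 mm long in x; its outer wall stops the carrier's origin at y = 44. A catch block closes it towards the mouth, the rigid end stop at the far end. Catch and stop are one insert: its depth differs from run to run.
- stop_mean (a point): MEAN place of the hidden end stop's face (station x 236, y 0, z 13 mm). The true stop is up to 12 mm nearer or farther and is not measured: feel it. Plate against it, the carrier's origin is at station x 149 to 173; only within the last 6 mm or so before the stop can the plate slide sideways past the catch.
- multimeter: Grey hand-held multimeter lying on the bench, 150 x 75 x 41 mm. Bystander; origin: centre of its underside.
- panel_meter: Black square panel meter standing on the bench, 60 x 90 x 90 mm, white face. Bystander; origin: centre of its underside.
- bare_core: Bare dark steel ring core, 72 mm across, 30 mm high, on the bench near the carrier. Bystander; origin: centre of its underside.
- mouse: Computer mouse, 105 x 60 x 32 mm. Bystander; origin: centre of its underside.
- screwdriver: Screwdriver, 170 mm, lying on the bench nearer the robot than the station. Bystander; origin on the bench side of it, between handle and blade.
- mug: White mug, 80 mm across, 90 mm high. Bystander; origin: centre of its underside.
- decade_box: Blue resistor box with three small knobs, 50 x 110 x 57 mm. Bystander; origin: centre of its underside.
Things that resemble listed ones, but are neither listed nor needed, are in the scene too. What is shaped like the carrier but red or yellow is not meant.

How it is judged:
On the way:
1. the carrier is straight in the channel under the guard, at least 130 mm in and not yet sideways (x of carrier in the frame of dock above 0.13 m and y of carrier in the frame of dock below 0.012 m and height (world z) of carrier below 0.008 m), for 0.1 s.
At the end, for the whole second after the job is handed in: The carrier lies flat and still on the bench in the side pocket: its origin more than 36 mm to the side (44 is fully across) and 135 to 185 mm in, in the station's frame, square to the station within 0.12 rad (y of carrier in the frame of dock above 0.036 m and x of carrier in the frame of dock between 0.135 and 0.185 m and angle between carrier's own z axis and vertical below 0.06 rad and angle between the x axis of carrier and the x axis of dock, either way round below 0.12 rad and height (world z) of carrier below 0.004 m and linear speed of carrier below 0.01 m/s); the robot touches nothing.
It fails at once if the robot pushes the carrier harder than 40 N (contact force between any of the arm, the fingers and carrier above 40 N).
It fails at once if the carrier is lifted off the bench or tipped (height (world z) of carrier above 0.02 m or angle between carrier's own z axis and vertical above 0.2 rad).
It fails at once if another thing is moved more than 20 mm (distance of any of multimeter, panel_meter, bare_core, mouse, screwdriver, mug, decade_box from where it was at the start of the episode above 0.02 m).
It also fails if it takes over 72 s, if anything falls off the work surface, if the arm or the gripper's body presses on something with over 40 N, if the wrist force passes 120 N, or if a joint passes its speed limit or range.

## Working session

There is one attempt and no reset: what is moved stays moved. The work goes in short steps, Python scripts to look and compute and a tool call to move; the robot and the scene stay as the last step left them, time stands still between calls to the robot, and variables do not carry over. Pictures are saved under pics/ and viewed, about 8 in all and at most 12, crops included, and the job is handed in when it is done.

Besides the shell and the picture viewer there is one more tool, called after ">>>" as name(argument=value, ...) on one line, values as JSON. play_rows: Moves the arm, as the interface text tells. Its arguments: {"type":"object","properties":{"rows":{"type":"array"}},"required":["rows"]}

```bash
mkdir -p pics; cat > h.py <<'E'
from bench import *
import numpy as np, cv2
def ray(s,px):
    K=np.array([[s['fx'],0,s['cx']],[0,s['fy'],s['cy']],[0,0,1.]])
    p=cv2.undistortPoints(np.array(px,float).reshape(-1,1,2),K,np.array(s['dist_coeffs'],float)).reshape(-1,2)
    R=cv2.Rodrigues(np.array(s['rvec'],float))[0];t=np.array(s['tvec'],float).ravel()
    return -R.T@t,(np.c_[p,np.ones(len(p))])@R
def onz(s,px,z):
    c,d=ray(s,px); return c+d*((z-c[2])/d[:,2])[:,None]
def proj(s,P):
    K=np.array([[s['fx'],0,s['cx']],[0,s['fy'],s['cy']],[0,0,1.]])
    return cv2.projectPoints(np.array(P,float).reshape(-1,1,3),np.array(s['rvec'],float),np.array(s['tvec'],float),K,np.array(s['dist_coeffs'],float))[0].reshape(-1,2)
def save(s,n): cv2.imwrite('pics/'+n+'.png',s['pixels'][:,:,::-1])
E
python3 - <<'E'
from h import *
for c in ['top','scene']:
    s=snapshot(c); save(s,c+'0')
    print(c,ray(s,[[320,200]]))
    for l in ['carrier','dock','bare_core','screwdriver','multimeter','panel_meter','mouse','mug','decade_box']:
        for d in silhouettes(c,l)[:3]:
            r,q=d['point']; print(l,round(d['confidence'],2),int(r),int(q),d['mask'].sum(),onz(s,[[q,r]],0.02)[0].round(3))
print(get_obs())
E
```

```text
top (array([0.44489625, 0.05984233, 1.26972714]), array([[ 0.05898686,  0.02066283, -0.99821354]]))
carrier 0.98 129 424 2415 [ 0.73  -0.215  0.02 ]
carrier 0.86 128 205 2260 [0.725 0.424 0.02 ]
carrier 0.85 295 250 2424 [0.244 0.278 0.02 ]
dock 0.73 215 404 5991 [ 0.478 -0.156  0.02 ]
bare_core 0.72 125 295 495 [0.737 0.16  0.02 ]
screwdriver 0.68 251 305 328 [0.37  0.125 0.02 ]
multimeter 0.95 254 492 1549 [ 0.37  -0.411  0.02 ]
panel_meter 0.78 105 333 998 [0.796 0.051 0.02 ]
mouse 0.59 107 360 727 [ 0.792 -0.027  0.02 ]
mug 0.88 212 163 1098 [0.475 0.539 0.02 ]
scene (array([1.22224286, 0.42780736, 1.01864268]), array([[-0.56129923, -0.28786125, -0.77600879]]))
carrier 0.88 301 401 2143 [0.719 0.434 0.02 ]
carrier 0.83 175 406 1233 [0.247 0.284 0.02 ]
carrier 0.69 237 376 1872 [0.55  0.289 0.02 ]
dock 0.65 179 276 3874 [ 0.489 -0.129  0.02 ]
bare_core 0.94 264 314 465 [0.733 0.161 0.02 ]
screwdriver 0.47 185 354 153 [0.38  0.134 0.02 ]
multimeter 0.73 136 231 583 [ 0.378 -0.411  0.02 ]
multimeter 0.17 172 277 3714 [ 0.461 -0.143  0.02 ]
panel_meter 0.98 261 273 1005 [0.782 0.045 0.02 ]
mouse 0.73 257 249 495 [ 0.804 -0.029  0.02 ]
mug 0.59 245 458 987 [0.456 0.53  0.02 ]
decade_box 0.87 176 177 575 [ 0.649 -0.454  0.02 ]
{'time': 1.0, 'joint_positions': array([ 1.22291218e+00,  8.71925896e-02,  1.37068171e+00, -1.34271802e-05,
        1.68358319e+00, -1.03099181e-01]), 'qvel': array([ 0.00119402, -0.00053482, -0.00027671, -0.00081078, -0.00046102,
       -0.00043239]), 'joint_torque': array([ 1.87812431e-03, -3.40035045e+01, -3.02609003e+01,  7.20882788e-02,
        2.35078525e-02, -1.00439158e-05]), 'tool_pos': array([0.13331034, 0.533631  , 0.20551923]), 'ee_rot': array([3.14145957e+00, 2.71822485e-05, 2.89680617e+00]), 'wrist_force': array([-0.01183721,  1.14902371,  0.47629596]), 'wrist_torque': array([ 0.05414971, -0.07415582,  0.0126146 ]), 'width': 0.0938956731558977}
```

View pics/top0.png

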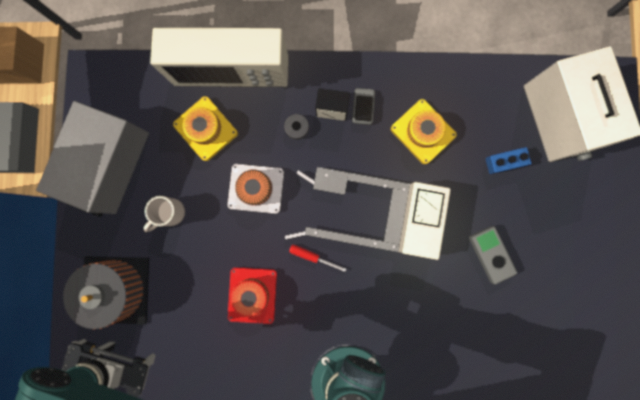

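View pics/scene0.png

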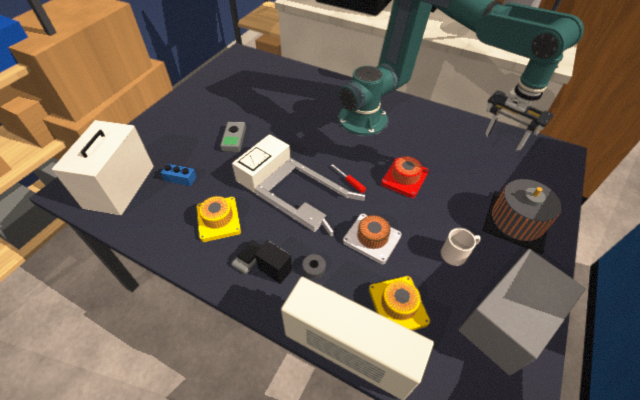

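Top view: silver carrier at (255,188), station with mouth facing left, from (310,185)/(300,235) to the white meter (428,215); red and yellow look-alikes nearby. Next I'll enlarge the crop for the dock and carrier poses.

```bash
python3 - <<'E'
from h import *
a=cv2.imread('pics/top0.png')[150:270,215:465]
a=cv2.resize(a,None,fx=3.2,fy=3.2,interpolation=cv2.INTER_CUBIC)
for i in range(0,250,10):cv2.line(a,(int(i*3.2),0),(int(i*3.2),4 if i%50 else 12),(0,255,0),1)
for i in range(0,120,10):cv2.line(a,(0,int(i*3.2)),(4 if i%50 else 12,int(i*3.2)),(0,255,0),1)
cv2.imwrite('pics/crop.png',a)
s=snapshot('top')
for d in silhouettes('top','carrier'):
    r,q=d['point']; print(d['confidence'],r,q)
hsv=cv2.cvtColor(s['pixels'],cv2.COLOR_RGB2HSV)
roi=np.zeros((400,640),np.uint8);roi[155:222,222:292]=1
m=((hsv[...,2]>110)&(roi>0)).astype(np.uint8)
cn=max(cv2.findContours(m,0,cv2.CHAIN_APPROX_NONE)[0],key=cv2.contourArea)
p=onz(s,cn.reshape(-1,2),0.02)
print('carrier plate',cv2.minAreaRect((p[:,:2]*1000).astype(np.float32)))
print(s['fx'],s['cx'],s['cy'])
w=snapshot('wrist');save(w,'w0');print(ray(w,[[320,200]]),w['fx'])
E
```

```text
0.89 297.5 250.4
0.84 131.0 425.4
0.74 127.8 205.0
0.67 187.4 255.4
carrier plate ((550.22509765625, 273.9422607421875), (155.28811645507812, 135.102783203125), 85.27596282958984)
435.2042153059704 324.4509456659158 193.37023231588532
(array([0.0565181 , 0.55248596, 0.38293873]), array([[ 0.25078468, -0.04687914, -0.9671747 ]])) 280.17114095149816
```

View pics/crop.png

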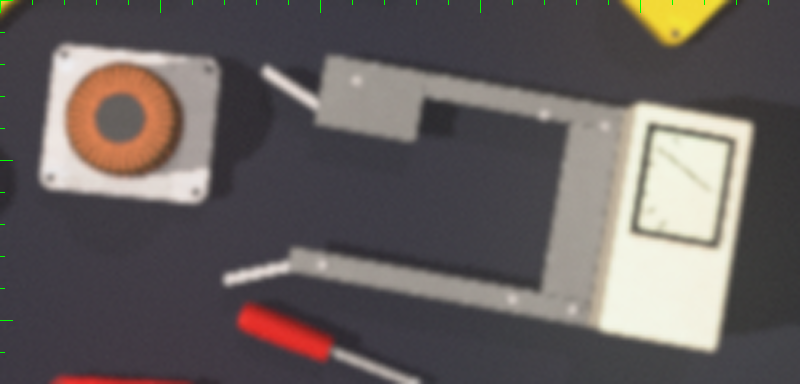

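```bash
cat > fit.py <<'E'
from h import *
from scipy.optimize import least_squares
D=[(541,291,225,-56,30),(568,122,225,98,30),(424,97,91,98,30),(415,141,91,56,30),(316,123,0,56,30),(290,270,0,-56,30),(752,123,370,119,95),(716,351,370,-77,95)]
s=snapshot('top')
px=np.array([[215+(d[0]+.5)/3.2-.5,150+(d[1]+.5)/3.2-.5] for d in D]); M=np.array([d[2:] for d in D])/1000
def W(q,P):
    c,n=np.cos(q[2]),np.sin(q[2]);P=np.atleast_2d(P)
    return np.c_[q[0]+c*P[:,0]-n*P[:,1],q[1]+n*P[:,0]+c*P[:,1],P[:,2]]
r=least_squares(lambda q:(proj(s,W(q,M))-px).ravel(),[.5,.1,-1.6],loss='soft_l1')
print('dock',r.x.round(4),(proj(s,W(r.x,M))-px).round(1).tolist())
def inv(q,P):
    d=np.array(P)[:2]-q[:2];c,n=np.cos(q[2]),np.sin(q[2]);return np.array([c*d[0]+n*d[1],-n*d[0]+c*d[1]])
# carrier corners fit: plate top corners, virtual edges via projection of edge mids
E=[(132,48,None)]
dr=onz(s,[[215+123.5/3.2-.5,150+119/3.2-.5]],.07)[0];print('drum top centre',dr.round(4),inv(r.x,dr).round(4))
for n in ([62,45],[219,60],[206,203],[41,186]):print('plate corner',onz(s,[[215+n[0]/3.2-.5,150+n[1]/3.2-.5]],.02)[0].round(4))
print('guard,pocket',W(r.x,[[.15,0,.03],[.161,.044,0]]).round(4))
E
python3 fit.py
```

```text
dock [ 0.4955  0.1162 -1.7328] [[-0.1, 0.7], [0.6, 0.2], [-0.6, -0.3], [-0.4, 0.4], [-0.8, 0.4], [0.3, -6.9], [0.5, -0.4], [0.3, 0.1]]
drum top centre [0.5498 0.271  0.07  ] [-0.1616  0.0287]
plate corner [0.6208 0.3378 0.02  ]
plate corner [0.6091 0.1947 0.02  ]
plate corner [0.4796 0.2033 0.02  ]
plate corner [0.4924 0.3527 0.02  ]
guard,pocket [[ 0.4713 -0.0319  0.03  ]
 [ 0.5129 -0.0498  0.    ]]
```

View pics/w0.png

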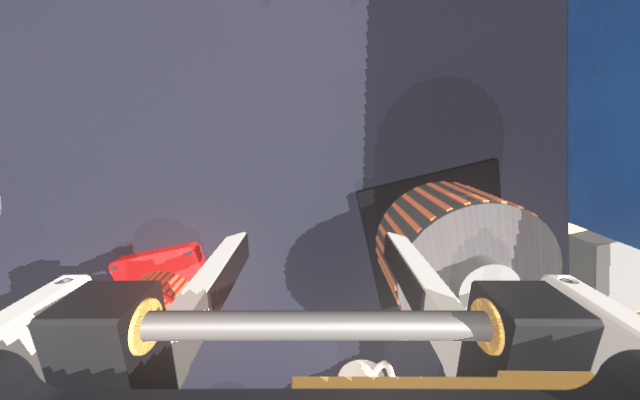

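Wrist view shows only look-alikes and the toroid. The station fit is good: origin (0.4955, 0.116), yaw -1.733. The carrier is at station (-0.162, 0.029) and about +0.08 rad off, so I'll first square and centre it from the far side with both fingertips on its plate edge.

>>> play_rows(rows=[[9,[3.5,-1.9,0],[0,0,0.02]],[9,[7,-3.8,0],[0,0,0.05]],[9,[10.5,-5.7,0],[0,0,0.083]],[9,[14,-7.5,0],[0,0,0.083]],[9,[17.5,-9.4,0],[0,0,0.083]],[9,[21,-11.3,0],[0,0,0.083]],[9,[24.5,-13.1,0],[0,0,0.083]],[9,[28,-15,0],[0,0,0.083]]])

```text
time: 1.87
tool_pos: [0.4148, 0.3825, 0.2057]
ee_rot: [3.141, 0.0, 2.98]
wrist_force: [0.4, 0.8, 0.1]
width: 0.0903
```

>>> play_rows(rows=[[9,[3.5,-1.9,0],[0,0,0]],[9,[7,-3.8,0],[0,0,0]],[9,[10.5,-5.7,0],[0,0,0]],[9,[14,-7.5,0],[0,0,0]],[9,[17.5,-9.4,0],[0,0,0]],[9,[21,-11.3,0],[0,0,0]],[9,[24,-12.9,0],[0,0,0]],[9,[24,-12.9,0],[0,0,0]]])

```text
time: 2.53
tool_pos: [0.658, 0.2496, 0.2024]
ee_rot: [-3.139, -0.0, 2.973]
wrist_force: [-0.8, -0.1, -0.3]
width: 0.09
```

>>> play_rows(rows=[[9,[0,0,-4],[0,0,0]],[9,[0,0,-8],[0,0,0]],[9,[0,0,-12],[0,0,0]],[9,[0,0,-15],[0,0,0]],[9,[0,0,-17.5],[0,0,0]],[9,[0,0,-19],[0,0,0]],[9,[0,0,-19.7],[0,0,0]],[9,[0,0,-19.7],[0,0,0]]])

```text
time: 3.2
tool_pos: [0.6514, 0.2545, 0.0059]
ee_rot: [-3.14, -0.004, 2.98]
wrist_force: [-0.2, -0.1, 0.5]
width: 0.0896
```

```bash
python3 - <<'E'
from h import *
w=snapshot('wrist');t=snapshot('top')
a=np.hstack([cv2.resize(w['pixels'],(400,250)),cv2.resize(t['pixels'][130:255,200:400],(400,250))])
cv2.imwrite('pics/d1.png',a[:,:,::-1]);print(get_obs()['tool_pos'])
E
```

```text
[0.65383846 0.25510275 0.00978743]
```

View pics/d1.png

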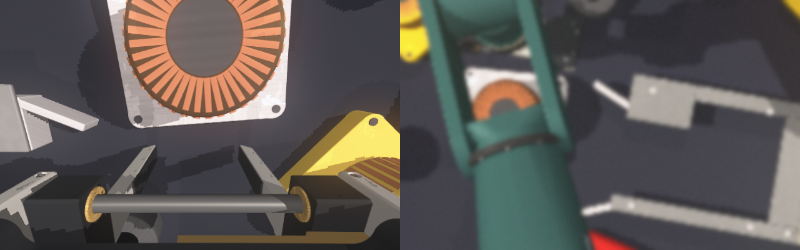

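Wrist view: both fingertips clear of the plate's far edge (plate edge at row ~125, fingers near row 150). Now the squaring push.

>>> play_rows(rows=[[9,[-0.5,0.08,0],[0,0,0]],[9,[-1,0.16,0],[0,0,0]],[9,[-1.4,0.23,0],[0,0,0]],[9,[-1.8,0.29,0],[0,0,0]],[9,[-2.2,0.36,0],[0,0,0]],[9,[-2.6,0.42,0],[0,0,0]],[9,[-3,0.49,0],[0,0,0]],[9,[-3.4,0.55,0],[0,0,0]]])

```text
time: 3.97
tool_pos: [0.6203, 0.2592, 0.009]
ee_rot: [-3.141, 0.003, 2.98]
wrist_force: [4.5, -2.4, 0.1]
width: 0.0903
```

>>> play_rows(rows=[[9,[-0.4,0.07,0],[0,0,0]],[9,[-0.8,0.13,0],[0,0,0]],[9,[-1.2,0.2,0],[0,0,0]],[9,[-1.6,0.26,0],[0,0,0]],[9,[-2,0.33,0],[0,0,0]],[9,[-2.3,0.38,0],[0,0,0]],[9,[-2.52,0.41,0],[0,0,0]],[9,[-2.52,0.41,0],[0,0,0]]])

```text
time: 4.63
tool_pos: [0.5938, 0.2648, 0.009]
ee_rot: [3.141, 0.0, 2.98]
wrist_force: [3.4, -1.2, 1.5]
width: 0.0902
```

>>> play_rows(rows=[[9,[1,-0.16,0],[0,0,0]],[9,[2,-0.32,0],[0,0,0]],[9,[2,-0.32,3],[0,0,0]],[9,[2,-0.32,7],[0,0,0]],[9,[2,-0.32,11],[0,0,-0.1]],[9,[2,0,14],[0,0,-0.22]],[9,[1,2,15],[0,0,-0.34]],[9,[0,4,15],[0,0,-0.46]]])

```text
time: 5.3
tool_pos: [0.5963, 0.3047, 0.1635]
ee_rot: [3.135, 0.002, 2.512]
wrist_force: [-0.2, -0.3, -1.0]
width: 0.09
```

>>> play_rows(rows=[[6,[-0.7,2,0],[0,0,-0.12]],[6,[-1.4,4,0],[0,0,-0.24]],[6,[-2.1,5,0],[0,0,-0.36]],[6,[-2.8,6,0],[0,0,-0.48]],[6,[-3.5,7,0],[0,0,-0.6]],[6,[-4.2,7.5,0],[0,0,-0.72]],[6,[-4.8,7.8,0],[0,0,-0.84]],[6,[-5.5,7.8,0],[0,0,-0.96]]])

```text
time: 5.97
tool_pos: [0.5382, 0.3829, 0.1571]
ee_rot: [-3.138, 0.001, 1.555]
wrist_force: [-0.9, -0.3, -0.7]
width: 0.06
```

>>> play_rows(rows=[[6,[0,0,-3],[0,0,-0.12]],[6,[0,0,-6],[0,0,-0.151]],[6,[0,0,-9],[0,0,-0.151]],[6,[0,0,-9],[0,0,-0.151]]])

```text
time: 6.3
tool_pos: [0.5343, 0.3795, 0.0594]
ee_rot: [-3.128, 0.01, 1.409]
wrist_force: [-1.3, -0.5, -1.4]
width: 0.0598
```

```bash
python3 - <<'E'
from h import *
w=snapshot('wrist');t=snapshot('top')
a=np.hstack([cv2.resize(w['pixels'],(400,250)),cv2.resize(t['pixels'][130:255,200:400],(400,250))])
cv2.imwrite('pics/d2.png',a[:,:,::-1]);o=get_obs();print(o['tool_pos'],o['ee_rot'],o['time'])
E
```

```text
[0.53795638 0.38160567 0.06646127] [-3.13689373e+00  3.12928123e-03  1.40877545e+00] 6.4
```

View pics/d2.png

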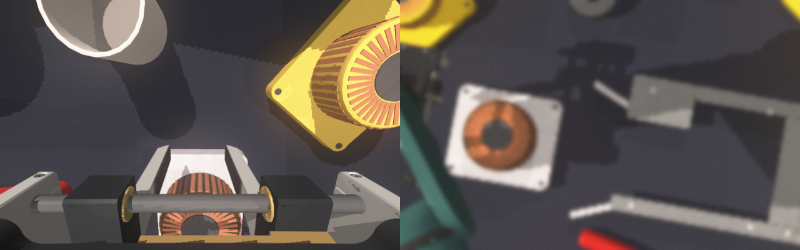

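Carrier visually square with the station (top crop right: plate 450–562, 85–190). I'll measure it.

```bash
cat > car.py <<'E'
from h import *
q=np.array([.4955,.1162,-1.7328])
def inv(P):
    d=np.atleast_2d(P)[:,:2]-q[:2];c,n=np.cos(q[2]),np.sin(q[2]);return np.c_[c*d[:,0]+n*d[:,1],-n*d[:,0]+c*d[:,1]]
s=snapshot('top')
hsv=cv2.cvtColor(s['pixels'],cv2.COLOR_RGB2HSV)
roi=np.zeros((400,640),np.uint8);roi[165:230,221:286]=1
m=((hsv[...,2]>110)&(roi>0)).astype(np.uint8)
cn=max(cv2.findContours(m,0,cv2.CHAIN_APPROX_NONE)[0],key=cv2.contourArea)
p=inv(onz(s,cn.reshape(-1,2),0.02))
print(cv2.boundingRect(cn),cv2.minAreaRect((p*1000).astype(np.float32)))
o=(hsv[...,0]<15)&(hsv[...,1]>100)&(roi>0)
e=cv2.fitEllipse(max(cv2.findContours(o.astype(np.uint8),0,1)[0],key=cv2.contourArea));print('drum',inv(onz(s,[e[0]],.065)))
o=get_obs();print('tool',inv(o['tool_pos']),o['tool_pos'][2])
E
python3 car.py
```

```text
(222, 172, 59, 54) ((-169.9307861328125, -2.360748291015625), (134.89881896972656, 155.6966552734375), 89.82943725585938)
drum [[-0.16758489 -0.00222199]]
tool [[-0.26984195  0.00041164]] 0.06904877090849601
```

>>> play_rows(rows=[[6,[0,0,-2],[0,0,0]],[6,[0,0,-4],[0,0,0]],[6,[0,0,-5.4],[0,0,0]],[6,[0,0,-6],[0,0,0]],[6,[0,0,-6],[0,0,0]],[6,[-0.08,-0.5,-6],[0,0,0]],[6,[-0.16,-1,-6],[0,0,0]],[6,[-0.23,-1.4,-6],[0,0,0]]])

```text
time: 7.12
tool_pos: [0.5379, 0.3683, 0.0106]
ee_rot: [3.139, -0.002, 1.409]
wrist_force: [-0.1, 2.4, 2.7]
width: 0.0597
```

>>> play_rows(rows=[[6,[-0.06,-0.4,0],[0,0,0]],[6,[-0.13,-0.8,0],[0,0,0]],[6,[-0.2,-1.2,0],[0,0,0]],[6,[-0.27,-1.7,0],[0,0,0]],[6,[-0.36,-2.2,0],[0,0,0]],[6,[-0.44,-2.7,0],[0,0,0]],[6,[-0.52,-3.2,0],[0,0,0]],[6,[-0.6,-3.7,0],[0,0,0]]])

```text
time: 7.78
tool_pos: [0.5321, 0.3336, 0.0107]
ee_rot: [3.138, -0.007, 1.409]
wrist_force: [1.1, 6.5, 0.5]
width: 0.0598
```

>>> play_rows(rows=[[6,[-0.08,-0.5,0],[0,0,0]],[6,[-0.16,-1,0],[0,0,0]],[6,[-0.245,-1.5,0],[0,0,0]],[6,[-0.325,-2,0],[0,0,0]],[6,[-0.41,-2.5,0],[0,0,0]],[6,[-0.49,-3,0],[0,0,0]],[6,[-0.57,-3.5,0],[0,0,0]],[6,[-0.65,-4,0],[0,0,0]]])

```text
time: 8.45
tool_pos: [0.5256, 0.2936, 0.0107]
ee_rot: [3.138, -0.007, 1.409]
wrist_force: [0.6, 5.4, 1.3]
width: 0.0596
```

>>> play_rows(rows=[[6,[-0.08,-0.5,0],[0,0,0]],[6,[-0.16,-1,0],[0,0,0]],[6,[-0.245,-1.5,0],[0,0,0]],[6,[-0.325,-2,0],[0,0,0]],[6,[-0.41,-2.5,0],[0,0,0]],[6,[-0.49,-3,0],[0,0,0]],[6,[-0.57,-3.5,0],[0,0,0]],[6,[-0.65,-4,0],[0,0,0]]])

```text
time: 9.12
tool_pos: [0.5198, 0.2535, 0.0106]
ee_rot: [3.137, -0.007, 1.409]
wrist_force: [3.5, 6.0, 1.1]
width: 0.0599
```

```bash
sed -i 's/\[165:230,221:286\]/[165:240,221:400]/' car.py; python3 - <<'E'
from h import *
t=snapshot('top')
cv2.imwrite('pics/d3.png',cv2.resize(t['pixels'][150:270,215:465],None,fx=3.2,fy=3.2)[:,:,::-1])
E
python3 car.py
```

```text
(270, 168, 130, 72) ((69.03846740722656, 25.89104461669922), (372.2200012207031, 204.4911651611328), 10.224041938781738)
drum [[-0.05154704 -0.00100831]]
tool [[-0.13827958  0.00190718]] 0.01059776054108207
```

View pics/d3.png

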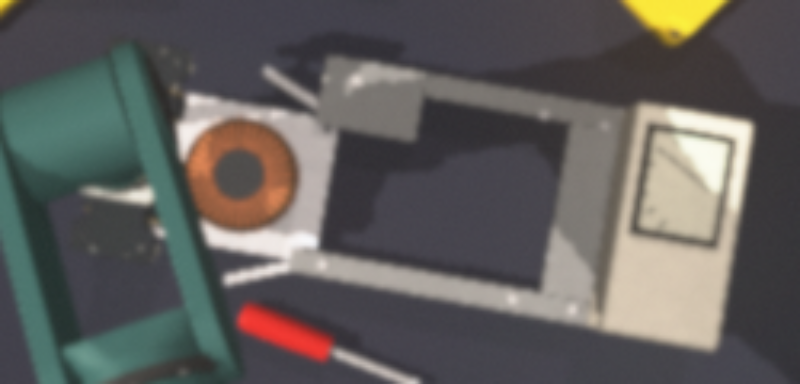

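Plate's front corners are inside the walls under the guard, straight. Continue.

>>> play_rows(rows=[[6,[-0.08,-0.5,0],[0,0,0]],[6,[-0.16,-1,0],[0,0,0]],[6,[-0.245,-1.5,0],[0,0,0]],[6,[-0.325,-2,0],[0,0,0]],[6,[-0.41,-2.5,0],[0,0,0]],[6,[-0.49,-3,0],[0,0,0]],[6,[-0.57,-3.5,0],[0,0,0]],[6,[-0.65,-4,0],[0,0,0]]])

```text
time: 9.88
tool_pos: [0.5135, 0.2136, 0.0106]
ee_rot: [3.137, -0.006, 1.409]
wrist_force: [2.7, 6.9, 1.1]
width: 0.06
```

>>> play_rows(rows=[[6,[-0.08,-0.5,0],[0,0,0]],[6,[-0.16,-1,0],[0,0,0]],[6,[-0.245,-1.5,0],[0,0,0]],[6,[-0.325,-2,0],[0,0,0]],[6,[-0.41,-2.5,0],[0,0,0]],[6,[-0.49,-3,0],[0,0,0]],[6,[-0.57,-3.5,0],[0,0,0]],[6,[-0.65,-4,0],[0,0,0]]])

```text
time: 10.55
tool_pos: [0.507, 0.1736, 0.0106]
ee_rot: [3.136, -0.007, 1.409]
wrist_force: [3.0, 7.1, 2.7]
width: 0.0597
```

>>> play_rows(rows=[[6,[-0.08,-0.5,0],[0,0,0]],[6,[-0.16,-1,0],[0,0,0]],[6,[-0.245,-1.5,0],[0,0,0]],[6,[-0.325,-2,0],[0,0,0]],[6,[-0.41,-2.5,0],[0,0,0]],[6,[-0.49,-3,0],[0,0,0]],[6,[-0.57,-3.5,0],[0,0,0]],[6,[-0.65,-4,0],[0,0,0]]])

```text
time: 11.22
tool_pos: [0.5005, 0.1336, 0.0106]
ee_rot: [3.137, -0.006, 1.408]
wrist_force: [2.5, 8.2, 1.6]
width: 0.0595
```

>>> play_rows(rows=[[6,[-0.08,-0.5,0],[0,0,0]],[6,[-0.16,-1,0],[0,0,0]],[6,[-0.245,-1.5,0],[0,0,0]],[6,[-0.325,-2,0],[0,0,0]],[6,[-0.41,-2.5,0],[0,0,0]],[6,[-0.49,-3,0],[0,0,0]],[6,[-0.57,-3.5,0],[0,0,0]],[6,[-0.65,-4,0],[0,0,0]]])

```text
time: 11.88
tool_pos: [0.4938, 0.0936, 0.0106]
ee_rot: [3.137, -0.006, 1.408]
wrist_force: [1.3, 7.6, 3.2]
width: 0.0598
```

>>> play_rows(rows=[[6,[-0.08,-0.5,0],[0,0,0]],[6,[-0.16,-1,0],[0,0,0]],[6,[-0.245,-1.5,0],[0,0,0]],[6,[-0.29,-1.8,0],[0,0,0]],[6,[-0.34,-2.1,0],[0,0,0]],[6,[-0.375,-2.3,0],[0,0,0]],[6,[-0.41,-2.5,0],[0,0,0]],[6,[-0.42,-2.6,0],[0,0,0]]])

```text
time: 12.55
tool_pos: [0.4894, 0.0676, 0.0106]
ee_rot: [3.138, -0.006, 1.408]
wrist_force: [2.3, 8.5, 3.6]
width: 0.0602
```

>>> play_rows(rows=[[6,[-0.02,-0.1,0],[0,0,0]],[6,[-0.03,-0.2,0],[0,0,0]],[6,[-0.05,-0.3,0],[0,0,0]],[6,[-0.065,-0.4,0],[0,0,0]],[6,[-0.08,-0.5,0],[0,0,0]],[6,[-0.1,-0.6,0],[0,0,0]],[6,[-0.11,-0.7,0],[0,0,0]],[6,[-0.13,-0.8,0],[0,0,0]]])

```text
time: 13.22
tool_pos: [0.4881, 0.0598, 0.0106]
ee_rot: [3.138, -0.006, 1.408]
wrist_force: [2.0, 9.1, 4.8]
width: 0.0601
```

>>> play_rows(rows=[[6,[-0.01,-0.08,0],[0,0,0]],[6,[-0.025,-0.15,0],[0,0,0]],[6,[-0.04,-0.23,0],[0,0,0]],[6,[-0.05,-0.3,0],[0,0,0]]])

```text
time: 13.55
tool_pos: [0.4876, 0.0568, 0.0106]
ee_rot: [3.138, -0.006, 1.408]
wrist_force: [1.5, 8.4, 3.4]
width: 0.0597
```

>>> play_rows(rows=[[6,[-0.01,-0.07,0],[0,0,0]],[6,[-0.02,-0.13,0],[0,0,0]],[6,[-0.03,-0.2,0],[0,0,0]],[6,[-0.04,-0.25,0],[0,0,0]]])

```text
time: 13.88
tool_pos: [0.4871, 0.0543, 0.0106]
ee_rot: [3.138, -0.006, 1.409]
wrist_force: [2.1, 8.9, 3.3]
width: 0.0599
```

>>> play_rows(rows=[[6,[-0.01,-0.07,0],[0,0,0]],[6,[-0.02,-0.13,0],[0,0,0]],[6,[-0.03,-0.2,0],[0,0,0]],[6,[-0.04,-0.25,0],[0,0,0]]])

```text
time: 14.22
tool_pos: [0.4867, 0.0518, 0.0105]
ee_rot: [3.138, -0.006, 1.408]
wrist_force: [2.4, 7.6, 4.9]
width: 0.06
```

>>> play_rows(rows=[[6,[-0.01,-0.07,0],[0,0,0]],[6,[-0.02,-0.13,0],[0,0,0]],[6,[-0.03,-0.2,0],[0,0,0]],[6,[-0.04,-0.25,0],[0,0,0]]])

```text
time: 14.55
tool_pos: [0.4863, 0.0493, 0.0105]
ee_rot: [3.138, -0.006, 1.408]
wrist_force: [0.9, 8.3, 4.1]
width: 0.06
```

>>> play_rows(rows=[[6,[-0.01,-0.07,0],[0,0,0]],[6,[-0.02,-0.13,0],[0,0,0]],[6,[-0.03,-0.2,0],[0,0,0]],[6,[-0.04,-0.25,0],[0,0,0]]])

```text
time: 14.88
tool_pos: [0.4859, 0.0468, 0.0105]
ee_rot: [3.138, -0.006, 1.408]
wrist_force: [1.2, 8.7, 4.2]
width: 0.0601
```

>>> play_rows(rows=[[6,[-0.01,-0.07,0],[0,0,0]],[6,[-0.02,-0.13,0],[0,0,0]],[6,[-0.03,-0.2,0],[0,0,0]],[6,[-0.04,-0.25,0],[0,0,0]]])

```text
time: 15.22
tool_pos: [0.4854, 0.0443, 0.0105]
ee_rot: [3.138, -0.006, 1.408]
wrist_force: [1.5, 8.6, 3.2]
width: 0.06
```

>>> play_rows(rows=[[6,[-0.01,-0.07,0],[0,0,0]],[6,[-0.02,-0.13,0],[0,0,0]],[6,[-0.03,-0.2,0],[0,0,0]],[6,[-0.04,-0.25,0],[0,0,0]]])

```text
time: 15.55
tool_pos: [0.4851, 0.0418, 0.0106]
ee_rot: [3.138, -0.006, 1.408]
wrist_force: [2.2, 8.2, 4.1]
width: 0.0601
```

>>> play_rows(rows=[[6,[-0.01,-0.07,0],[0,0,0]],[6,[-0.02,-0.13,0],[0,0,0]],[6,[-0.03,-0.2,0],[0,0,0]],[6,[-0.04,-0.25,0],[0,0,0]]])

```text
time: 15.88
tool_pos: [0.4846, 0.0393, 0.0105]
ee_rot: [3.138, -0.006, 1.409]
wrist_force: [2.4, 8.0, 4.6]
width: 0.0602
```

>>> play_rows(rows=[[6,[-0.01,-0.07,0],[0,0,0]],[6,[-0.02,-0.13,0],[0,0,0]],[6,[-0.03,-0.2,0],[0,0,0]],[6,[-0.04,-0.25,0],[0,0,0]]])

```text
time: 16.22
tool_pos: [0.4844, 0.0379, 0.0106]
ee_rot: [3.138, -0.009, 1.408]
wrist_force: [1.8, 12.7, 4.1]
width: 0.0602
```

>>> play_rows(rows=[[6,[0,-0.03,0],[0,0,0]],[6,[-0.01,-0.06,0],[0,0,0]],[6,[-0.01,-0.08,0],[0,0,0]],[6,[-0.01,-0.08,0],[0,0,0]]])

```text
time: 16.55
tool_pos: [0.4844, 0.0379, 0.0106]
ee_rot: [3.138, -0.01, 1.408]
wrist_force: [2.0, 12.9, 3.8]
width: 0.06
```

>>> play_rows(rows=[[6,[-0.01,-0.05,0],[0,0,0]],[6,[-0.02,-0.1,0],[0,0,0]],[6,[-0.02,-0.15,0],[0,0,0]],[6,[-0.02,-0.15,0],[0,0,0]]])

```text
time: 16.88
tool_pos: [0.4844, 0.0378, 0.0106]
ee_rot: [3.138, -0.013, 1.408]
wrist_force: [3.5, 16.4, 3.0]
width: 0.0599
```

Stop felt: the tool stays put at station x ≈ 0.079 while force rises to 16 N, so carrier x ≈ 0.163. Back off, rise, and look.

>>> play_rows(rows=[[6,[0.1,0.6,0],[0,0,0]],[6,[0.25,1.5,0],[0,0,0]],[6,[0.4,2.5,0],[0,0,0]],[6,[0.4,2.5,3],[0,0,0]],[6,[0.4,2.5,7],[0,0,0.12]],[5,[-1,2.5,11],[0,0,0.24]],[5,[-4,2.5,14],[0,0,0.36]],[5,[-7,1.5,14],[0,0,0.48]]])

```text
time: 17.55
tool_pos: [0.4155, 0.0476, 0.1555]
ee_rot: [3.131, 0.004, 1.896]
wrist_force: [1.1, -0.7, 0.7]
width: 0.0499
```

>>> play_rows(rows=[[5,[-3,-1,0],[0,0,0.12]],[5,[-6,-2,0],[0,0,0.24]],[5,[-8,-3,0],[0,0,0.36]],[5,[-8,-4,0],[0,0,0.48]],[5,[-8,-5,0],[0,0,0.6]],[5,[-8,-6,0],[0,0,0.72]],[5,[-8,-6,0],[0,0,0.84]],[5,[-8,-6,0],[0,0,0.96]]])

```text
time: 18.22
tool_pos: [0.3317, -0.0136, 0.1483]
ee_rot: [-3.141, -0.001, 2.853]
wrist_force: [-0.3, -0.2, 0.2]
width: 0.0499
```

>>> play_rows(rows=[[5,[0,0,0],[0,0,0.12]],[5,[0,0,0],[0,0,0.131]],[5,[0,0,0],[0,0,0.131]]])

```text
time: 18.47
tool_pos: [0.332, -0.0131, 0.1483]
ee_rot: [-3.141, -0.001, 2.977]
wrist_force: [-0.5, 0.5, -0.1]
width: 0.0502
```

```bash
sed -i '/^cn=/,/^print(cv2/d; s/\[165:240,221:400\]/[165:250,290:420]/; s/o=(hsv/cv2.imwrite("pics\/d4.png",np.hstack([cv2.resize(s["pixels"][150:270,265:465],(400,240)),cv2.resize(snapshot("wrist")["pixels"],(384,240))])[:,:,::-1]);o=(hsv/' car.py; python3 car.py; python3 -c "
from bench import *;print(get_obs())"|grep -E "tool_pos|ee_rot|time"
```

```text
drum [[ 0.16445191 -0.00155491]]
tool [[ 0.15387946 -0.14041151]] 0.1483496504390918
{'time': 18.5667, 'joint_positions': array([-2.10075979e-01, -4.07269088e-01,  1.90884458e+00, -2.14268497e-04,
        7.91653711e-02,  5.49373945e-03]), 'tool_pos': array([ 0.33210689, -0.01301677,  0.14834965]), 'ee_rot': array([-3.14140506e+00, -5.73052140e-04,  2.97752453e+00]), 'wrist_force': array([0.74752669, 0.38694417, 0.00512054]), 'wrist_torque': array([0.09706566, 0.03108389, 0.04837573]), 'width': 0.049789382126410146}
```

View pics/d4.png

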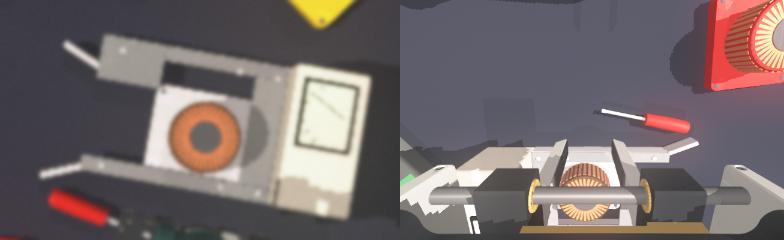

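Carrier is straight against the stop (drum at station (0.164, -0.002)). Next: lower the fingers at the drum's near side, above the guard.

>>> play_rows(rows=[[5,[2.5,-1,0],[0,0,0]],[5,[5.25,-1.97,0],[0,0,0]],[5,[5.25,-1.97,-3],[0,0,0]],[5,[5.25,-1.97,-6],[0,0,0]],[5,[5.25,-1.97,-9],[0,0,0]],[5,[5.25,-1.97,-10.3],[0,0,0]],[5,[5.25,-1.97,-10.3],[0,0,0]],[5,[5.25,-1.97,-10.3],[0,0,0]]])

```text
time: 19.23
tool_pos: [0.3843, -0.0326, 0.0451]
ee_rot: [3.142, -0.002, 2.979]
wrist_force: [0.6, 0.2, 0.2]
width: 0.0499
```

>>> play_rows(rows=[[5,[0.4,-0.07,0],[0,0,0]],[5,[0.8,-0.13,0],[0,0,0]],[5,[1.2,-0.2,0],[0,0,0]],[5,[1.6,-0.26,0],[0,0,0]],[5,[2,-0.33,0],[0,0,0]],[5,[2.4,-0.39,0],[0,0,0]],[5,[2.7,-0.44,0],[0,0,0]],[5,[3,-0.49,0],[0,0,0]]])

```text
time: 19.9
tool_pos: [0.4152, -0.0377, 0.0455]
ee_rot: [3.141, -0.0, 2.98]
wrist_force: [0.1, 0.3, 0.2]
width: 0.0497
```

>>> play_rows(rows=[[5,[0.15,-0.025,0],[0,0,0]],[5,[0.3,-0.05,0],[0,0,0]],[5,[0.45,-0.07,0],[0,0,0]],[5,[0.6,-0.1,0],[0,0,0]],[5,[0.7,-0.115,0],[0,0,0]]])

```text
time: 20.32
tool_pos: [0.4181, -0.0375, 0.0448]
ee_rot: [3.14, -0.01, 2.981]
wrist_force: [-10.6, 3.6, 8.4]
width: 0.0503
```

>>> play_rows(rows=[[5,[0.1,-0.015,0],[0,0,0]],[5,[0.2,-0.03,0],[0,0,0]],[5,[0.3,-0.05,0],[0,0,0]],[5,[0.3,-0.05,0],[0,0,0]]])

```text
time: 20.65
tool_pos: [0.4196, -0.0372, 0.0448]
ee_rot: [3.139, -0.013, 2.981]
wrist_force: [-13.7, 4.4, 10.7]
width: 0.0502
```

Resistance with an upward component; I'll look before pushing more.

```bash
python3 - <<'E'
from h import *
t=snapshot('top');c=snapshot('scene')
a=np.hstack([cv2.resize(t['pixels'][160:260,310:430],(400,333)),cv2.resize(c['pixels'][135:235,230:350],(400,333),interpolation=2)])
cv2.imwrite('pics/d5.png',a[:,:,::-1])
E
python3 car.py
```

```text
drum [[0.1603124  0.00929099]]
tool [[ 0.16364556 -0.05018718]] 0.04478365985992885
```

View pics/d5.png

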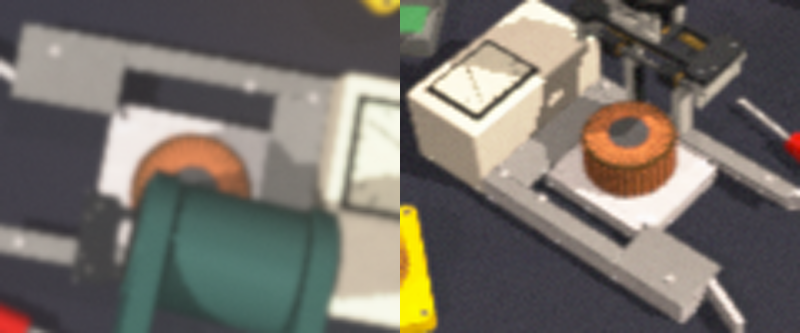

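Scene crop: plate flat, drum free of the guard; the pocket is still empty. I'll back off, lower the fingers to push closer to the plate, and try again.

>>> play_rows(rows=[[5,[-0.7,0.11,0],[0,0,0]],[5,[-1.4,0.23,0],[0,0,0]],[5,[-1.4,0.23,-0.5],[0,0,0]],[5,[-1.4,0.23,-0.9],[0,0,0]],[5,[-1.4,0.23,-0.9],[0,0,0]],[5,[-1.1,0.18,-0.9],[0,0,0]],[5,[-0.8,0.13,-0.9],[0,0,0]],[5,[-0.6,0.1,-0.9],[0,0,0]]])

```text
time: 21.52
tool_pos: [0.4184, -0.0383, 0.0364]
ee_rot: [3.141, -0.003, 2.98]
wrist_force: [-5.9, 0.8, 3.1]
width: 0.0498
```

>>> play_rows(rows=[[5,[0.1,-0.015,0],[0,0,0]],[5,[0.2,-0.03,0],[0,0,0]],[5,[0.3,-0.05,0],[0,0,0]],[5,[0.3,-0.05,0],[0,0,0]]])

```text
time: 21.85
tool_pos: [0.4188, -0.0378, 0.0359]
ee_rot: [3.141, -0.008, 2.981]
wrist_force: [-8.6, 2.9, 5.5]
width: 0.05
```

>>> play_rows(rows=[[5,[0,0,0.1],[0,0,0]],[5,[0,0,0.2],[0,0,0]],[5,[0,0,0.3],[0,0,0]],[5,[0,0,0.3],[0,0,0]]])

```text
time: 22.18
tool_pos: [0.4206, -0.0378, 0.0385]
ee_rot: [3.14, -0.004, 2.98]
wrist_force: [-3.6, 4.0, -3.0]
width: 0.0501
```

Pressing down was what bound it; with that released it moves at low force. Continue in small steps, watching Fz.

>>> play_rows(rows=[[5,[0.1,-0.015,0.02],[0,0,0]],[5,[0.2,-0.03,0.04],[0,0,0]],[5,[0.3,-0.05,0.06],[0,0,0]],[5,[0.4,-0.065,0.08],[0,0,0]],[5,[0.5,-0.08,0.1],[0,0,0]]])

```text
time: 22.6
tool_pos: [0.4238, -0.0367, 0.039]
ee_rot: [3.136, -0.009, 2.981]
wrist_force: [-6.7, 8.5, -0.2]
width: 0.05
```

>>> play_rows(rows=[[5,[0.1,0.05,0.02],[0,0,0]],[5,[0.2,0.1,0.04],[0,0,0]],[5,[0.3,0.12,0.06],[0,0,0]],[5,[0.4,0.12,0.08],[0,0,0]],[5,[0.5,0.1,0.1],[0,0,0]]])

```text
time: 23.02
tool_pos: [0.43, -0.0376, 0.0403]
ee_rot: [3.14, -0.005, 2.98]
wrist_force: [-4.8, 4.3, -2.6]
width: 0.0501
```

>>> play_rows(rows=[[5,[0.1,-0.01,0],[0,0,0]],[5,[0.2,-0.02,0.01],[0,0,0]],[5,[0.3,-0.03,0.02],[0,0,0]],[5,[0.4,-0.05,0.03],[0,0,0]],[5,[0.5,-0.06,0.04],[0,0,0]],[5,[0.6,-0.08,0.05],[0,0,0]],[5,[0.7,-0.1,0.06],[0,0,0]],[5,[0.8,-0.12,0.07],[0,0,0]]])

```text
time: 23.68
tool_pos: [0.4381, -0.0389, 0.0411]
ee_rot: [3.14, -0.005, 2.98]
wrist_force: [-5.1, 3.2, -2.2]
width: 0.0498
```

Sliding smoothly (about 20 mm across). Continue.

>>> play_rows(rows=[[5,[0.1,-0.01,0],[0,0,0]],[5,[0.2,-0.02,0.01],[0,0,0]],[5,[0.3,-0.03,0.02],[0,0,0]],[5,[0.4,-0.05,0.03],[0,0,0]],[5,[0.5,-0.06,0.04],[0,0,0]],[5,[0.6,-0.08,0.04],[0,0,0]],[5,[0.7,-0.1,0.05],[0,0,0]],[5,[0.8,-0.12,0.05],[0,0,0]]])

```text
time: 24.35
tool_pos: [0.4461, -0.0402, 0.0415]
ee_rot: [3.14, -0.005, 2.98]
wrist_force: [-3.9, 2.9, -3.0]
width: 0.0499
```

>>> play_rows(rows=[[5,[0.1,-0.01,0],[0,0,0]],[5,[0.2,-0.02,0.01],[0,0,0]],[5,[0.3,-0.03,0.02],[0,0,0]],[5,[0.4,-0.05,0.03],[0,0,0]],[5,[0.5,-0.06,0.04],[0,0,0]],[5,[0.6,-0.08,0.04],[0,0,0]],[5,[0.7,-0.1,0.05],[0,0,0]],[5,[0.8,-0.12,0.05],[0,0,0]]])

```text
time: 25.02
tool_pos: [0.4536, -0.0412, 0.0416]
ee_rot: [3.14, -0.006, 2.98]
wrist_force: [-4.9, 3.4, -4.5]
width: 0.0506
```

>>> play_rows(rows=[[5,[0.1,-0.01,-0.02],[0,0,0]],[5,[0.2,-0.03,-0.03],[0,0,0]],[5,[0.3,-0.05,-0.03],[0,0,0]],[5,[0.4,-0.06,-0.03],[0,0,0]],[5,[0.5,-0.08,-0.03],[0,0,0]]])

```text
time: 25.43
tool_pos: [0.4591, -0.0422, 0.0415]
ee_rot: [3.14, -0.005, 2.98]
wrist_force: [-4.5, 3.9, -3.6]
width: 0.05
```

>>> play_rows(rows=[[5,[0.07,-0.01,0],[0,0,0]],[5,[0.14,-0.02,0],[0,0,0]],[5,[0.2,-0.03,0],[0,0,0]],[5,[0.25,-0.04,0],[0,0,0]]])

```text
time: 25.77
tool_pos: [0.4615, -0.0426, 0.0415]
ee_rot: [3.141, -0.005, 2.98]
wrist_force: [-5.1, 3.1, -3.1]
width: 0.0501
```

>>> play_rows(rows=[[5,[0.07,-0.01,0],[0,0,0]],[5,[0.14,-0.02,0],[0,0,0]],[5,[0.2,-0.03,0],[0,0,0]],[5,[0.25,-0.04,0],[0,0,0]]])

```text
time: 26.1
tool_pos: [0.462, -0.0429, 0.0411]
ee_rot: [3.141, -0.01, 2.98]
wrist_force: [-9.0, 2.5, -0.2]
width: 0.0502
```

>>> play_rows(rows=[[5,[0.07,-0.01,0],[0,0,0]],[5,[0.14,-0.02,0],[0,0,0]],[5,[0.2,-0.03,0],[0,0,0]],[5,[0.2,-0.03,0],[0,0,0]]])

```text
time: 26.43
tool_pos: [0.462, -0.043, 0.0405]
ee_rot: [3.141, -0.015, 2.98]
wrist_force: [-12.4, 2.5, 0.0]
width: 0.0503
```

>>> play_rows(rows=[[5,[-0.5,0.08,0],[0,0,0]],[5,[-1.5,0.24,0],[0,0,0]],[5,[-3,0.49,0],[0,0,0]],[5,[-3,0.49,3],[0,0,0]],[5,[-3,0.49,7],[0,0,0]],[5,[-5,0.8,11],[0,0,0]],[5,[-9,1.4,13],[0,0,0]],[5,[-12,2,13],[0,0,0]]])

```text
time: 27.1
tool_pos: [0.3509, -0.0256, 0.1796]
ee_rot: [-3.14, 0.015, 2.979]
wrist_force: [-0.9, -0.3, 1.1]
width: 0.0499
```

```bash
python3 car.py; python3 - <<'E'
from h import *
t=snapshot('top');c=snapshot('scene')
a=np.hstack([cv2.resize(t['pixels'][160:260,310:430],(400,333)),cv2.resize(c['pixels'][135:235,230:350],(400,333),interpolation=2)])
cv2.imwrite('pics/d6.png',a[:,:,::-1])
E
```

```text
drum [[0.16311008 0.04210795]]
tool [[ 0.16267307 -0.12380174]] 0.17662452726418576
```

View pics/d6.png

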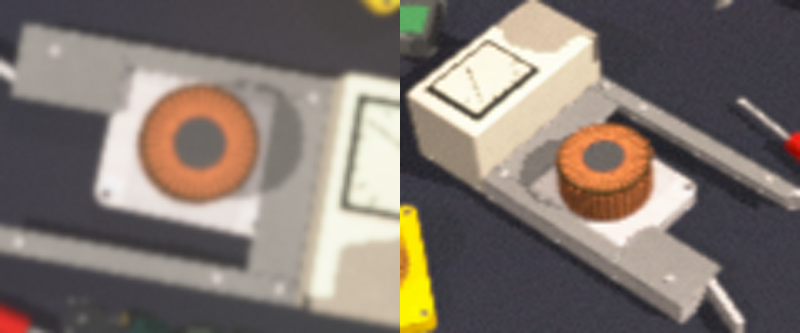

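The carrier sits fully across in the pocket and square (drum at station (0.163, 0.042)). The tool is clear, so I'm handing in.

```bash
python3 -c "
from bench import *
print(close_job())"
```

```text
the job is handed in; nothing more can be done
None
```

The carrier is in the side pocket, let go, and the job is handed in at about 27 s of the 72 s allowed; no verdict was reported.

**What I did:**
- **Squaring:** I centred and squared the carrier by pushing its plate edge from the far side.
- **Push in:** I pushed it in under the guard until the hidden stop was felt. The tool stayed put while the wrist force rose to about 16 N, with the carrier at station x ≈ 0.163 m.
- **Slide across:** I pushed the drum with both fingers above the guard until the outer wall stopped it, at about 12 N.

**Last checks:**
- **Position:** The last top view puts the drum at station (0.163, 0.042) m. The tool position at the wall gave y ≈ 0.044 m, 2 mm more, and both are above the 0.036 m limit.
- **Pose:** By eye the plate looks flat and square; I did not measure its final angle.
- **Clearance:** The tool was about 0.18 m up and touching nothing.
- **Force:** The highest wrist force I read was about 18 N. Readings come only at the end of each move, so a short peak in between would not show.
- **Other things:** I did not re-measure the bystanders at the end. I felt no unexpected contact, and those in view stayed put.

**One problem:** The first sideways push bound, because the fingers were pressing down on the drum. I backed off, lowered the contact point and eased the fingers up slightly, and it then slid freely.

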